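# Sweep the bottle caps into the recycling tray

## Robot

A 7-joint arm with a two-finger parallel gripper is mounted at the origin on the work surface. World frame = base frame: x ahead of the robot, y to its left, z up, the work surface at z = 0. Lengths are in m, angles in rad, forces in N, time in s.
With the tool pointing down it reaches from about 0.375 to 0.925 m from the base axis. Payload 3.1 kg.
Tool frame: the origin (TCP) lies at the centre of the arm's flange, where the gripper is bolted on; the fingertips stand 173 mm ahead of it and the grasp point (between the pads) lies 155 mm ahead of it (tip_reach is the distance from the TCP to the fingertips, in m); z points along the fingers, y is the line along which they close (so a half turn about z gives the same grasp; the last joint's range is limited). The gripper opens to 85 mm and grips with 20 to 120 N. Pads are 22 mm wide; open, the fingers measure 114 mm over their backs; the gripper's body (76 mm by 85 mm) begins 54 mm behind the grasp point. The pads swing forward as they close: fully open they stand 13 mm farther back than shut.
Start: joints at [1.202, 0.383, 0.044, 1.598, -0.018, 1.161, -0.05], TCP at [0.174, -0.626, 0.405] pointing down, gripper open.
Joint ranges: [-2.61, 2.61], [-0.41, 2.15], [-1.48, 1.57], [0, 2.5], [-1.57, 4.71], [0.05, 1.97], [-2.85, 2.85]. Speed limits (rad/s): [2.79, 2.79, 3.14, 3.14, 3.14, 3.14, 3.14].

## Interface

Orientations are given as a unit quaternion [w, x, y, z].
In Python, from station import observe, camera, close_job, tip_reach gives the robot as it stands.
- The arm moves only by the shell command python3 -m creep 'ROWS' [OPENING]. ROWS is JSON, a list of rows, each an object of numbers: "dx", "dy", "dz": the shift along the tool's x, y, z normalised to -1 to 1, where 1 is 25 cm; "twist": the turn about the tool's z normalised to -1 to 1, where 1 is pi/2 rad. In form: [{"dx": .., "dy": .., "dz": .., "twist": ..}, ...]. A call has 1 to 10 rows; each row is the pose to reach, as a shift and turn from the pose commanded when the call began, along the tool's axes at that moment; what a row does not reach only later rows make up. A row lasts 1/8 s, in which the tool goes at most 62.5 mm and 10.7 degrees, less where a joint would pass 70% of its speed; a pose out of reach is approached as far as the arm can. A call with a number of a shift or a turn outside -1 to 1 is refused whole. A call with a gripper value outside its range is refused whole. OPENING is the opening, from 0 (shut) to 1 (fully open), set as the call begins (- or left out, the last holds). The fingers move at their own pace and stop on an object; the grip force is fixed at half the most. Time passes only in rows, so rows that repeat a pose let the fingers close. It gives the time, the measured TCP pose, the force, the opening and the grip force at its end, in the units of the state.
- observe(): the state, without advancing time (a new reading comes with each control period).
- camera(name): name is "side" or "top"; returns a dict with "img" (400x640x3 uint8, red, green, blue), "fx", "fy", "cx", "cy" (pixels), "distortion" ([k1, k2, p1, p2, k3] as OpenCV has them; the pictures are not rectified), "R" (3x3) and "t" (3): a world point X has camera coordinates R X + t. Camera axes: x right, y down, z forward; pixel columns grow to the right and rows downward; lengths in m; the calibration is good to about 2 mm. A picture is of the moment at which its call begins. There is no depth.
- close_job(): hands the job in; it is judged then, once.
The state is a dict: "t": time; "qpos": joint angles; "joint_velocities": joint speeds; "joint_torque": joint torques, N m; "position": TCP position; "orientation": TCP orientation; "force": force on the tool from outside, world axes, zero at the start; "moment": the same for the moment, N m; "width": finger opening in m; "finger_force": force on a finger pad.
Only numpy, scipy, OpenCV 4.12 (cv2) and the standard library are available. Lean on these libraries where they do the work, as an engineer would, in place of code of your own. Each camera call takes 0.05 s, during which the arm holds its last target. There are 200 camera calls.

## Task

Sweep the three loose bottle caps along the steel draining board and off its end into the blue recycling tray, pushing them gently with the fingertips so that they slide: do not pinch, press down on or lift them. Leave the white ramekin standing on the board where it is, and do not disturb the dish brush or the knife. Finish with all three caps lying in the blue tray.

Things in the scene. Friction and masses are not known exactly. Their poses are not given: they have to be found in the camera images.
- board: raised stainless draining board, fixed: 230 (x) by 340 mm (y), flat top 60 mm above the counter. Along its near and far edges (x = -115..-105 and 105..115 mm) a lip stands 10 mm above the top; both ends (y = -170, +170 mm) are open and square, a tray just beyond each. Origin: centre of underside, at counter height; x away from the robot, y along it, z up; turned by up to 12 degrees.
- blue_tray: blue plastic tray, for recycling: the caps go in here, fixed against one open end of the draining board (which end varies): 210 (x) by 130 mm (y), 54 mm high, walls and floor 4 mm, open on top. Its rim is 6 mm below the board's top and 2 mm from its end. Origin: centre of underside, at counter height; axes parallel to the board's.
- green_tray: lime-green plastic tray, for food scraps: no caps in here, fixed against one open end of the draining board (which end varies): 210 (x) by 130 mm (y), 54 mm high, walls and floor 4 mm, open on top. Its rim is 6 mm below the board's top and 2 mm from its end. Origin: centre of underside, at counter height; axes parallel to the board's.
- cap_red: the red cap as a body; origin at the centre of its underside (see its centre point)
- cap_red_center (a point): red plastic screw cap of a wide-mouth bottle, closed top up: a disc 40 mm in diameter, 16 mm high, about 16 g (13 to 24 g), loose. Starts lying flat on the draining board. This point is its centre, 8 mm above its underside; z along its axis.
- cap_yellow: the yellow cap as a body; origin at the centre of its underside (see its centre point)
- cap_yellow_center (a point): yellow plastic screw cap of a wide-mouth bottle, closed top up: a disc 40 mm in diameter, 16 mm high, about 16 g (13 to 24 g), loose. Starts lying flat on the draining board. This point is its centre, 8 mm above its underside; z along its axis.
- cap_black: the black cap as a body; origin at the centre of its underside (see its centre point)
- cap_black_center (a point): black plastic screw cap of a wide-mouth bottle, closed top up: a disc 40 mm in diameter, 16 mm high, about 16 g (13 to 24 g), loose. Starts lying flat on the draining board. This point is its centre, 8 mm above its underside; z along its axis.
- ramekin: small white ceramic bowl, 60 mm in diameter at the rim, 42 mm high, 160 g, loose, standing on the board towards its far lip (its centre about 58 to 66 mm beyond the board's middle line); the caps start nearer the robot than it. To be left alone. Origin: centre of its underside.
- brush: dish brush with white handle and flat grey bristle head, 20 mm high, 220 mm long, loose, lying on the counter just beyond the far edge of the board, roughly parallel to it. To be left alone. Its x axis runs along it, handle to -x.
- knife: kitchen knife, turquoise handle 115 mm, blade about 138 mm, 16 mm high, loose, lying on the counter between the board and the robot, roughly parallel to the board. To be left alone. Origin under the joint of handle and blade; x towards the tip.
Not all that is in view belongs to the job. Several things have the shape of the cap_red; the one meant has the colours described above.

How it is judged:
At the end, for the whole second after the job is handed in: Each cap's centre is inside the blue tray (within 99 mm in x and 59 mm in y of its middle, less than 48 mm above its underside) and at rest (under 20 mm/s); ramekin, brush and knife within 20 mm of their starts, ramekin upright within 0.2 rad (x of cap_red_center in the frame of blue_tray between -0.099 and 0.099 m and y of cap_red_center in the frame of blue_tray between -0.059 and 0.059 m and z of each of cap_red_center, cap_yellow_center, cap_black_center in the frame of blue_tray below 0.048 m and linear speed of each of cap_red, cap_yellow, cap_black below 0.02 m/s and x of cap_yellow_center in the frame of blue_tray between -0.099 and 0.099 m and y of cap_yellow_center in the frame of blue_tray between -0.059 and 0.059 m and x of cap_black_center in the frame of blue_tray between -0.099 and 0.099 m and y of cap_black_center in the frame of blue_tray between -0.059 and 0.059 m and distance of each of ramekin, brush, knife from where it was at the start of the episode below 0.02 m and angle between ramekin's own z axis and vertical below 0.2 rad); the robot touches nothing.
It fails at once if a cap is lifted (its centre more than 25 mm above where it lies on the board) (height (world z) of any of cap_red_center, cap_yellow_center, cap_black_center above 0.093 m).
It fails at once if the fingers pinch, jam or press a cap with more than 15 N (contact force between the fingers and cap_red above 15 N or contact force between the fingers and cap_yellow above 15 N or contact force between the fingers and cap_black above 15 N).
It fails at once if the ramekin, brush or knife is moved by more than 20 mm (distance of any of ramekin, brush, knife from where it was at the start of the episode above 0.02 m).
It also fails if it takes over 51 s, if anything falls off the work surface, if the arm or the gripper's body presses on something with over 40 N, if the wrist force passes 120 N, or if a joint passes its speed limit or range.

## Working session

There is one attempt and no reset: what is moved stays moved. The work goes in short steps, Python scripts to look and compute and a shell command to move; the robot and the scene stay as the last step left them, time stands still between calls to the robot, and variables do not carry over. Pictures are saved under pics/ and viewed, at most 10 in all, crops included, and the job is handed in when it is done.

```bash
mkdir -p pics; python3 - <<'E'
from station import *
import cv2
s=observe();print(s["t"],s["position"],s["orientation"],s["width"],tip_reach if not callable(tip_reach) else tip_reach())
for n in("top","side"):
    c=camera(n);cv2.imwrite(f"pics/{n}0.png",c["img"][...,::-1]);print({k:v for k,v in c.items() if k!="img"})
E
```

```text
0.0 [ 0.17374962 -0.62583791  0.40324631] [-1.32262910e-03  9.90842187e-01  1.35018292e-01 -2.66901891e-04] 0.08541365925973694 0.1734
{'fx': 384.0391369126486, 'fy': 384.0391369126486, 'cx': 324.9936536029275, 'cy': 197.39530581153625, 'distortion': array([-0.03455345,  0.        ,  0.        ,  0.        ,  0.        ]), 'R': array([[ 0.02676567, -0.99962428,  0.0059077 ],
       [-0.99224434, -0.02728477, -0.12127123],
       [ 0.12138685, -0.00261598, -0.99260183]]), 't': array([0.00209835, 0.53178511, 0.79513645])}
{'fx': 455.4190345571859, 'fy': 455.4190345571859, 'cx': 315.6226657331026, 'cy': 210.8931629772829, 'distortion': array([-0.08258445,  0.        ,  0.        ,  0.        ,  0.        ]), 'R': array([[ 0.88934222, -0.45713077,  0.01009319],
       [-0.33450612, -0.66550967, -0.66723499],
       [ 0.31173076,  0.59002402, -0.74477889]]), 't': array([-0.47682926,  0.23687789,  0.8046759 ])}
```

View pics/top0.png

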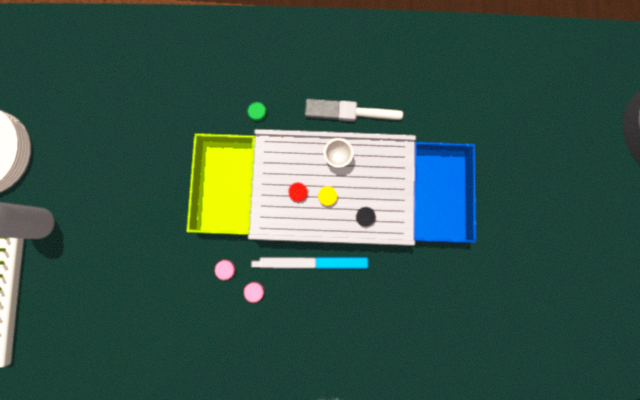

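View pics/side0.png

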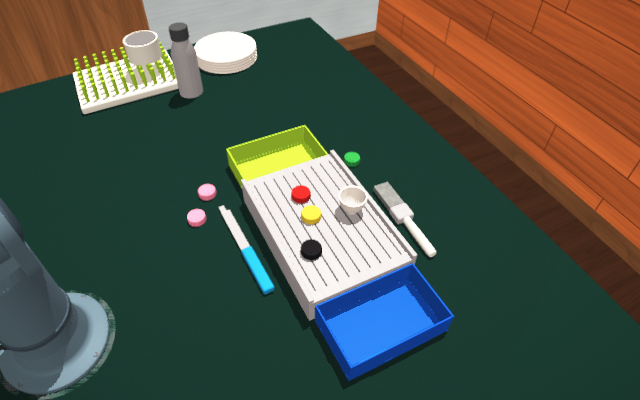

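The top view shows red at (298,192), yellow (327,197) and black (366,217). The ramekin is at (338,153), the blue tray at the right (-y) end, and the knife at (310,263) on the near side.

```bash
cat > h.py <<'E'
import numpy as np,cv2
from station import *
def ray(c,p):
    K=np.array([[c["fx"],0,c["cx"]],[0,c["fy"],c["cy"]],[0,0,1]])
    u=cv2.undistortPoints(np.array([[p]],float),K,c["distortion"])[0,0]
    return -c["R"].T@c["t"], c["R"].T@np.r_[u,1]
def onz(c,p,z):
    o,d=ray(c,p); return o+d*(z-o[2])/d[2]
def two(c1,p1,c2,p2):
    o1,d1=ray(c1,p1);o2,d2=ray(c2,p2)
    s=np.linalg.lstsq(np.c_[d1,-d2],o2-o1,rcond=None)[0]
    a,b=o1+s[0]*d1,o2+s[1]*d2
    return (a+b)/2,np.linalg.norm(a-b)
def blobs(c,color,roi,amin=30):
    h=cv2.cvtColor(c["img"],cv2.COLOR_RGB2HSV).astype(int);H,S,V=h[...,0],h[...,1],h[...,2]
    m={"red":((H<6)|(H>174))&(S>190)&(V>110),"yellow":(H>22)&(H<32)&(S>150)&(V>120),"black":(V<75)&(S<110),
       "blue":(H>100)&(H<120)&(S>180)&(V>60)}[color].astype(np.uint8)
    k=np.zeros_like(m);x0,y0,x1,y1=roi;k[y0:y1,x0:x1]=m[y0:y1,x0:x1]
    k=cv2.morphologyEx(k,cv2.MORPH_OPEN,np.ones((3,3)))
    n,_,st,ce=cv2.connectedComponentsWithStats(k)
    return [(st[i].tolist(),ce[i].round(1)) for i in range(1,n) if st[i][4]>=amin]
E
python3 - <<'E'
from h import *
t,s=camera("top"),camera("side")
for n in("red","yellow","black"):
    a=blobs(t,n,(185,125,480,248));b=blobs(s,n,(230,120,460,380));print(n,a,b)
    if a and b:
        p,e=two(t,max(a,key=lambda q:q[0][4])[1],s,max(b,key=lambda q:q[0][4])[1]);print(p.round(4),e.round(4))
        print(onz(t,a[0][1],.074).round(4))
for n,p,q in[("lip far-left",(256,131),(332,151)),("lip far right",(415,136),(415,257)),("near right",(414,244),(311,310)),("near left",(249,240),(244,189))]:
    print(n,*two(t,p,s,q),onz(t,p,.07).round(4))
for n,p,z in[("blue fr",(474,145),.054),("blue nr",(475,242),.054),("blue nl",(415,241),.054),("knife tip",(252,264),.01),("knife mid",(316,263),.01),("knife end",(368,263),.016),("ramekin rim",(338.5,152),.102)]: print(n,onz(t,p,z).round(4))
E
```

```text
red [([290, 184, 17, 17, 244], array([297.8, 192. ]))] [([292, 186, 18, 17, 246], array([300.6, 194.1]))]
[0.5371 0.0731 0.0662] 0.0001
[0.536  0.0726 0.074 ]
yellow [([205, 149, 46, 84, 2982], array([229.1, 185.2])), ([318, 187, 19, 19, 283], array([327.2, 195.6]))] [([302, 206, 19, 18, 282], array([310.8, 214.5]))]
[ 0.6282  0.2832 -0.2606] 0.0716
[0.5463 0.2143 0.074 ]
black [([357, 208, 17, 18, 246], array([365.3, 216.4]))] [([301, 240, 21, 20, 337], array([310.9, 249.6]))]
[ 0.4905 -0.0674  0.0655] 0.0003
[ 0.4897 -0.0664  0.074 ]
lip far-left [0.66438855 0.16635468 0.06562941] 0.0009047673610619828 [0.6635 0.1654 0.07  ]
lip far right [ 0.66298983 -0.17059453  0.06172226] 0.003676930876967232 [ 0.6623 -0.1694  0.07  ]
near right [ 0.4370308  -0.17301576  0.04458826] 0.000828226324609291 [ 0.4365 -0.1669  0.07  ]
near left [0.43980831 0.17396575 0.03417053] 0.008434359456574357 [0.4356 0.1685 0.07  ]
blue fr [ 0.6512 -0.3009  0.054 ]
blue nr [ 0.4438 -0.2986  0.054 ]
blue nl [ 0.4428 -0.1727  0.054 ]
knife tip [0.3844 0.1709 0.01  ]
knife mid [0.3904 0.0321 0.01  ]
knife end [ 0.3936 -0.0801  0.016 ]
ramekin rim [ 0.6153 -0.0079  0.102 ]
```

```bash
cat >> h.py <<'E'
def go(x,y,z=None,yaw=None):
    "shift/turn in move units from measured pose to a world TCP target"
    s=observe();w,a,b,c=s["orientation"];p=s["position"];an=2*np.arctan2(b,a)
    dx,dy=x-p[0],y-p[1]
    print("t",round(s["t"],2),"pos",p.round(4),"yaw",round(an,3),"F",np.round(s["force"],1),"w",round(s["width"],4))
    print("dx %.3f dy %.3f"%((dx*np.cos(an)+dy*np.sin(an))/.25,(dx*np.sin(an)-dy*np.cos(an))/.25), "" if z is None else "dz %.3f"%((p[2]-z)/.25), "" if yaw is None else "twist %.3f"%((an-yaw)/(np.pi/2)))
E
python3 -m creep '[{"dx":0.2,"dy":-0.2,"dz":0,"twist":-0.1},{"dx":0.9,"dy":-0.98,"dz":0,"twist":-0.828},{"dx":0.9,"dy":-0.98,"dz":0,"twist":-0.828},{"dx":0.9,"dy":-0.98,"dz":0,"twist":-0.828},{"dx":0.9,"dy":-0.98,"dz":0,"twist":-0.828},{"dx":0.9,"dy":-0.98,"dz":0,"twist":-0.828},{"dx":0.9,"dy":-0.98,"dz":0,"twist":-0.828},{"dx":0.9,"dy":-0.98,"dz":0,"twist":-0.828},{"dx":0.9,"dy":-0.98,"dz":0,"twist":-0.828},{"dx":0.9,"dy":-0.98,"dz":0,"twist":-0.828}]' 0.3
python3 - <<'E'
from h import *
go(.484,-.03,.30,np.pi/2)
t,s=camera("top"),camera("side")
print(two(t,(327.2,195.6),s,(310.8,214.5)))
E
```

```text
t: 1.45
position: [0.3248, -0.3305, 0.4046]
orientation: [-0.0, 0.708, 0.706, 0.0]
force: [0.2, -0.9, 0.3]
width: 0.0254
finger_force: 0.0
t 1.45 pos [ 0.3248 -0.3305  0.4046] yaw 1.569 F [ 0.2 -0.9  0.3] w 0.0254
dx 1.203 dy 0.634 dz 0.418 twist -0.001
(array([0.53101655, 0.01225311, 0.06564421]), np.float64(0.000651743176952118))
```

```bash
python3 -m creep '[{"dx":0.2,"dy":0.12,"dz":0,"twist":0},{"dx":1,"dy":0.63,"dz":0,"twist":0},{"dx":1,"dy":0.63,"dz":0,"twist":0},{"dx":1,"dy":0.63,"dz":0,"twist":0},{"dx":1,"dy":0.63,"dz":0.2,"twist":0},{"dx":1,"dy":0.63,"dz":0.4,"twist":0},{"dx":1,"dy":0.63,"dz":0.4,"twist":0}]' 0.3
python3 - <<'E'
from h import *
go(.485,-.029,.262,np.pi/2)
E
```

```text
t: 2.42
position: [0.4801, -0.0791, 0.3005]
orientation: [-0.005, 0.706, 0.708, -0.003]
force: [0.2, -0.3, 0.3]
width: 0.0253
finger_force: 0.0
t 2.42 pos [ 0.4801 -0.0791  0.3005] yaw 1.573 F [ 0.2 -0.3  0.3] w 0.0253
dx 0.200 dy 0.020 dz 0.154 twist 0.001
```

```bash
python3 -m creep '[{"dx":0.1,"dy":0.02,"dz":0,"twist":0},{"dx":0.2,"dy":0.02,"dz":0,"twist":0},{"dx":0.2,"dy":0.02,"dz":0.07,"twist":0},{"dx":0.2,"dy":0.02,"dz":0.144,"twist":0},{"dx":0.2,"dy":0.02,"dz":0.144,"twist":0}]' 0.3
python3 - <<'E'
from h import *
go(.485,-.029,.24,np.pi/2)
s=camera("side");cv2.imwrite("pics/s1.png",cv2.resize(s["img"][110:310,200:460,::-1],None,fx=3,fy=3,interpolation=cv2.INTER_CUBIC))
for z in(.06,.07,.08,.09):
    K=np.array([[s["fx"],0,s["cx"]],[0,s["fy"],s["cy"]],[0,0,1]])
    for dx in(-.02,0,.02):print(z,dx,((cv2.projectPoints(np.array([[observe()["position"][0]+dx,observe()["position"][1]-.011,z]]),cv2.Rodrigues(s["R"])[0],s["t"],K,s["distortion"])[0].ravel()-[200,110])*3).round(),end=' ')
    print()
E
```

```text
t: 3.05
position: [0.4861, -0.0317, 0.2667]
orientation: [-0.002, 0.708, 0.706, -0.002]
force: [-0.7, -0.5, -0.4]
width: 0.0255
finger_force: 0.0
t 3.05 pos [ 0.4861 -0.0317  0.2667] yaw 1.569 F [-0.7 -0.5 -0.4] w 0.0255
dx 0.011 dy -0.005 dz 0.107 twist -0.001
0.06 -0.02 [282. 410.] 0.06 0 [310. 399.] 0.06 0.02 [337. 388.] 
0.07 -0.02 [282. 400.] 0.07 0 [310. 389.] 0.07 0.02 [337. 378.] 
0.08 -0.02 [281. 390.] 0.08 0 [310. 379.] 0.08 0.02 [338. 368.] 
0.09 -0.02 [281. 381.] 0.09 0 [309. 369.] 0.09 0.02 [338. 358.]
```

View pics/s1.png

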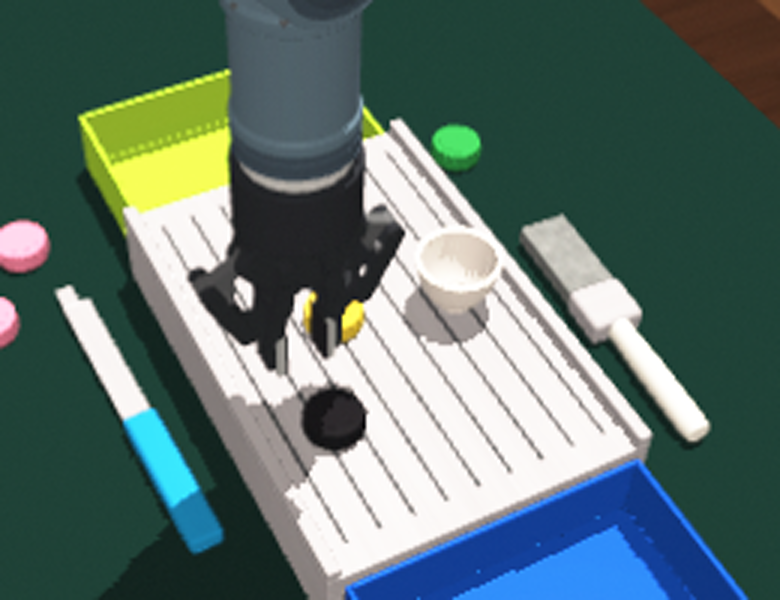

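The tips are about 171 mm below the TCP and hover clear behind the black cap, at crop (335,418). Lower to just above the board.

```bash
python3 -m creep '[{"dx":0.006,"dy":0,"dz":0.05,"twist":0},{"dx":0.006,"dy":0,"dz":0.1,"twist":0},{"dx":0.006,"dy":0,"dz":0.1,"twist":0},{"dx":0.006,"dy":0,"dz":0.1,"twist":0}]'
python3 - <<'E'
from h import *
go(.485,-.19,.239,np.pi/2)
t,s=camera("top"),camera("side")
print(blobs(t,"yellow",(255,125,415,248)),blobs(t,"red",(185,125,480,248)))
cv2.imwrite("pics/s2.png",cv2.resize(s["img"][110:310,200:460,::-1],None,fx=3,fy=3,interpolation=cv2.INTER_CUBIC))
E
```

```text
t: 3.6
position: [0.4875, -0.0284, 0.2436]
orientation: [-0.0, 0.707, 0.707, 0.0]
force: [0.2, 0.2, 0.5]
width: 0.0256
finger_force: 0.0
t 3.6 pos [ 0.4875 -0.0284  0.2436] yaw 1.572 F [0.2 0.2 0.5] w 0.0256
dx -0.647 dy -0.011 dz 0.018 twist 0.001
[] [([290, 184, 17, 17, 244], array([297.8, 192. ]))]
```

View pics/s2.png

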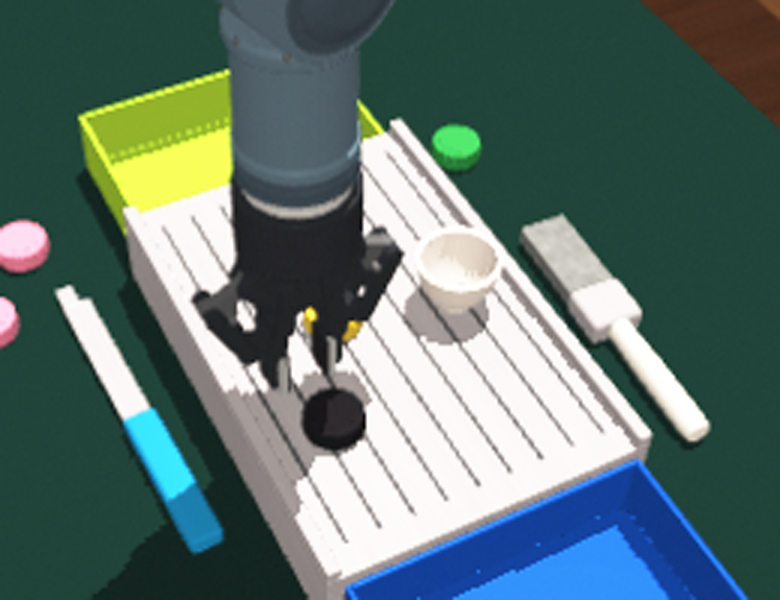

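The tips stand about 11 mm behind the black cap and are centred on it. Begin the push.

```bash
python3 -m creep '[{"dx":0,"dy":0.01,"dz":0.02,"twist":0},{"dx":-0.03,"dy":0.01,"dz":0.02,"twist":0},{"dx":-0.06,"dy":0.01,"dz":0.02,"twist":0},{"dx":-0.09,"dy":0.01,"dz":0.02,"twist":0},{"dx":-0.13,"dy":0.01,"dz":0.02,"twist":0},{"dx":-0.17,"dy":0.01,"dz":0.02,"twist":0},{"dx":-0.21,"dy":0.01,"dz":0.02,"twist":0},{"dx":-0.25,"dy":0.01,"dz":0.02,"twist":0},{"dx":-0.29,"dy":0.01,"dz":0.02,"twist":0},{"dx":-0.32,"dy":0.01,"dz":0.02,"twist":0}]'
python3 - <<'E'
from h import *
go(.49,-.195,.239,np.pi/2)
t,s=camera("top"),camera("side")
b=blobs(s,"black",(230,120,460,380));print(b)
for q in b: print(onz(s,q[1],.066).round(3))
E
```

```text
t: 4.95
position: [0.49, -0.1092, 0.2387]
orientation: [0.0, 0.707, 0.707, -0.0]
force: [-0.7, 1.1, -0.2]
width: 0.0256
finger_force: 0.1
t 4.95 pos [ 0.49   -0.1092  0.2387] yaw 1.571 F [-0.7  1.1 -0.2] w 0.0256
dx -0.343 dy -0.000 dz -0.001 twist 0.000
[([332, 158, 14, 5, 48], array([338.2, 160.2])), ([289, 203, 68, 85, 2472], array([322. , 243.4]))]
[0.661 0.132 0.066]
[ 0.516 -0.064  0.066]
```

```bash
python3 -m creep '[{"dx":-0.04,"dy":0,"dz":0,"twist":0},{"dx":-0.08,"dy":0,"dz":0,"twist":0},{"dx":-0.12,"dy":0,"dz":0,"twist":0},{"dx":-0.16,"dy":0,"dz":0,"twist":0},{"dx":-0.2,"dy":0,"dz":0,"twist":0},{"dx":-0.24,"dy":0,"dz":0,"twist":0},{"dx":-0.28,"dy":0,"dz":0,"twist":0},{"dx":-0.32,"dy":0,"dz":0,"twist":0},{"dx":-0.36,"dy":0,"dz":0,"twist":0},{"dx":-0.38,"dy":0,"dz":0,"twist":0}]'
python3 - <<'E'
from h import *
go(.529,.052,.305,np.pi/2)
s=camera("side")
cv2.imwrite("pics/s3.png",cv2.resize(s["img"][130:390,200:460,::-1],None,fx=2.3,fy=2.3,interpolation=cv2.INTER_CUBIC))
E
```

```text
t: 6.3
position: [0.49, -0.2044, 0.2387]
orientation: [0.0, 0.707, 0.707, -0.0]
force: [-0.9, 0.1, -0.3]
width: 0.0254
finger_force: 0.0
t 6.3 pos [ 0.49   -0.2044  0.2387] yaw 1.57 F [-0.9  0.1 -0.3] w 0.0254
dx 1.026 dy 0.156 dz -0.265 twist -0.000
```

View pics/s3.png

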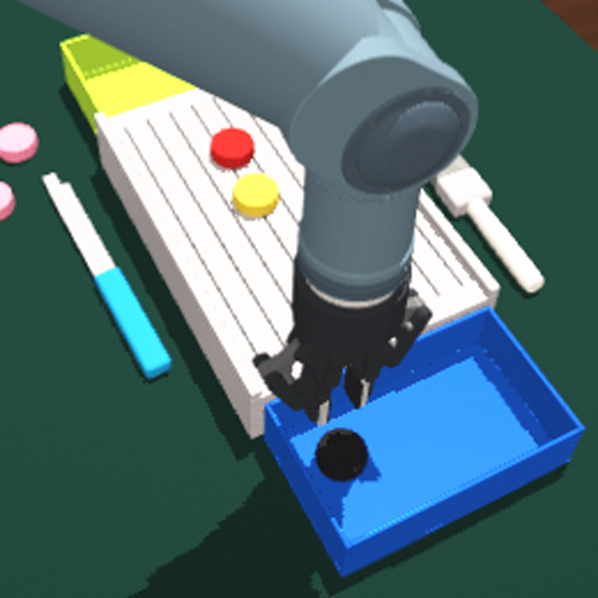

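The black cap lies in the blue tray. Red and yellow are only about 21 mm apart, so I'll first nudge red sideways (-x) into its own lane from its far side.

```bash
python3 -m creep '[{"dx":0,"dy":0,"dz":-0.15,"twist":0},{"dx":0,"dy":0,"dz":-0.3,"twist":0},{"dx":0.2,"dy":0.1,"dz":-0.3,"twist":0},{"dx":0.4,"dy":0.2,"dz":-0.3,"twist":0},{"dx":0.6,"dy":0.3,"dz":-0.3,"twist":0},{"dx":0.8,"dy":0.416,"dz":-0.3,"twist":0},{"dx":1,"dy":0.416,"dz":-0.3,"twist":0},{"dx":1,"dy":0.416,"dz":-0.3,"twist":0}]'
python3 -m creep '[{"dx":0.138,"dy":0,"dz":0,"twist":0},{"dx":0.138,"dy":0,"dz":0,"twist":0},{"dx":0.138,"dy":0,"dz":0.1,"twist":0},{"dx":0.138,"dy":0,"dz":0.2,"twist":0},{"dx":0.138,"dy":0,"dz":0.2,"twist":0},{"dx":0.138,"dy":0,"dz":0.2,"twist":0}]'
python3 - <<'E'
from h import *
go(.529,.078,.239,np.pi/2)
s=camera("side")
cv2.imwrite("pics/s4.png",cv2.resize(s["img"][110:310,200:460,::-1],None,fx=3,fy=3,interpolation=cv2.INTER_CUBIC))
E
```

```text
t: 7.35
position: [0.5931, 0.0544, 0.3142]
orientation: [-0.002, 0.703, 0.711, 0.002]
force: [-0.6, 0.1, 0.7]
width: 0.0257
finger_force: 0.0
t: 8.1
position: [0.5943, 0.0802, 0.2644]
orientation: [0.0, 0.707, 0.707, 0.0]
force: [1.2, 2.0, 0.2]
width: 0.0253
finger_force: 0.0
t 8.1 pos [0.5943 0.0802 0.2644] yaw 1.57 F [1.2 2.  0.2] w 0.0253
dx -0.009 dy -0.261 dz 0.101 twist -0.000
```

View pics/s4.png

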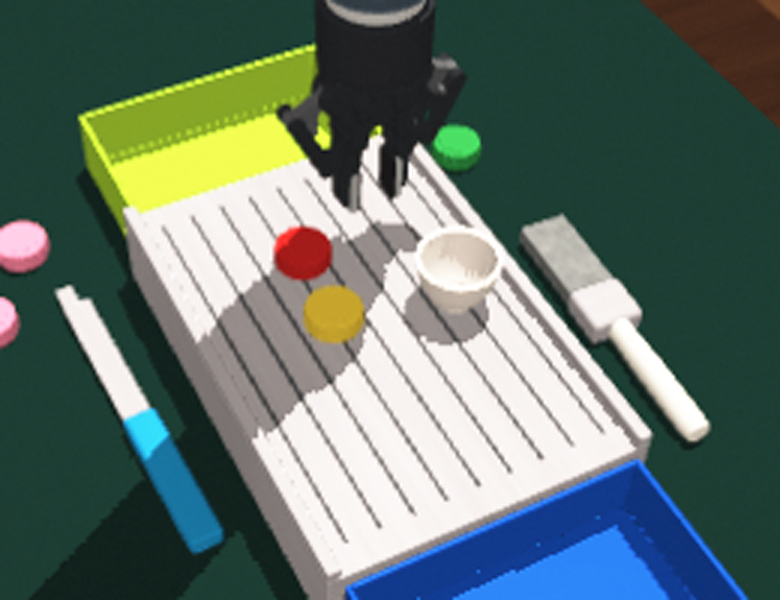

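The fingertips are clear of both the red cap, at crop (303,252), and the ramekin, at (457,265). Descend and nudge.

```bash
python3 -m creep '[{"dx":-0.024,"dy":0,"dz":0.05,"twist":0},{"dx":-0.024,"dy":0,"dz":0.1,"twist":0},{"dx":-0.024,"dy":-0.02,"dz":0.1,"twist":0},{"dx":-0.024,"dy":-0.05,"dz":0.1,"twist":0},{"dx":-0.024,"dy":-0.08,"dz":0.1,"twist":0},{"dx":-0.024,"dy":-0.12,"dz":0.1,"twist":0},{"dx":-0.024,"dy":-0.16,"dz":0.1,"twist":0},{"dx":-0.024,"dy":-0.2,"dz":0.1,"twist":0},{"dx":-0.024,"dy":-0.24,"dz":0.1,"twist":0},{"dx":-0.024,"dy":-0.26,"dz":0.1,"twist":0}]'
python3 -m creep '[{"dx":0,"dy":0.04,"dz":0,"twist":0},{"dx":0,"dy":0.06,"dz":-0.1,"twist":0},{"dx":0,"dy":0.06,"dz":-0.2,"twist":0},{"dx":0,"dy":0.06,"dz":-0.2,"twist":0}]'
python3 - <<'E'
from h import *
s,t=camera("side"),camera("top")
go(.529,.045,.239,np.pi/2)
for n in("red","yellow"):
    b=blobs(s,n,(255,130,460,280));print(n,b,[onz(s,q[1],.066).round(3) for q in b])
    b=blobs(t,n,(255,125,415,248));print(b,[onz(t,q[1],.066).round(3) for q in b])
E
```

```text
t: 9.4
position: [0.5283, 0.0752, 0.2389]
orientation: [0.0, 0.707, 0.707, 0.0]
force: [0.4, 0.4, -0.2]
width: 0.0256
finger_force: 0.3
t: 9.9
position: [0.5459, 0.0754, 0.2908]
orientation: [0.002, 0.707, 0.707, 0.002]
force: [1.0, 0.3, -0.4]
width: 0.0258
finger_force: 0.0
t 10.0 pos [0.5442 0.0749 0.2884] yaw 1.571 F [-0.3  0.1 -0.9] w 0.0258
dx -0.120 dy -0.061 dz 0.197 twist 0.000
red [([268, 195, 18, 17, 255], array([276.4, 202.9]))] [array([0.481, 0.073, 0.066])]
[] []
yellow [([302, 206, 19, 18, 289], array([310.8, 214.5]))] [array([0.531, 0.012, 0.066])]
[] []
```

```bash
python3 -m creep '[{"dx":-0.116,"dy":-0.044,"dz":0,"twist":0},{"dx":-0.116,"dy":-0.044,"dz":0.05,"twist":0},{"dx":-0.116,"dy":-0.044,"dz":0.12,"twist":0},{"dx":-0.116,"dy":-0.044,"dz":0.197,"twist":0},{"dx":-0.116,"dy":-0.044,"dz":0.197,"twist":0},{"dx":-0.116,"dy":-0.044,"dz":0.197,"twist":0}]'
python3 - <<'E'
from h import *
s=camera("side")
go(.531,-.205,.239,np.pi/2)
for n in("red","yellow"):
    b=blobs(s,n,(255,130,460,280));print(n,b,[onz(s,q[1],.066).round(3) for q in b])
E
```

```text
t: 10.75
position: [0.533, 0.0468, 0.2392]
orientation: [-0.0, 0.707, 0.708, 0.0]
force: [-0.9, 1.8, 0.1]
width: 0.0257
finger_force: 0.0
t 10.8 pos [0.5333 0.0466 0.2397] yaw 1.572 F [-0.   0.1 -0.1] w 0.0253
dx -1.007 dy -0.010 dz 0.003 twist 0.001
red [([268, 195, 18, 17, 257], array([276.5, 202.8]))] [array([0.481, 0.073, 0.066])]
yellow [([302, 206, 19, 18, 292], array([310.8, 214.3]))] [array([0.531, 0.013, 0.066])]
```

```bash
python3 -m creep '[{"dx":-0.03,"dy":-0.006,"dz":0,"twist":0},{"dx":-0.06,"dy":-0.01,"dz":0,"twist":0},{"dx":-0.09,"dy":-0.01,"dz":0,"twist":0},{"dx":-0.13,"dy":-0.012,"dz":0,"twist":0},{"dx":-0.17,"dy":-0.014,"dz":0,"twist":0},{"dx":-0.21,"dy":-0.016,"dz":0,"twist":0},{"dx":-0.25,"dy":-0.016,"dz":0,"twist":0},{"dx":-0.29,"dy":-0.016,"dz":0,"twist":0},{"dx":-0.33,"dy":-0.016,"dz":0,"twist":0},{"dx":-0.37,"dy":-0.016,"dz":0,"twist":0}]'
python3 -m creep '[{"dx":-0.04,"dy":0,"dz":0,"twist":0},{"dx":-0.08,"dy":0,"dz":0,"twist":0},{"dx":-0.12,"dy":0,"dz":0,"twist":0},{"dx":-0.16,"dy":0,"dz":0,"twist":0},{"dx":-0.2,"dy":0,"dz":0,"twist":0},{"dx":-0.24,"dy":0,"dz":0,"twist":0},{"dx":-0.28,"dy":0,"dz":0,"twist":0},{"dx":-0.32,"dy":0,"dz":0,"twist":0},{"dx":-0.36,"dy":0,"dz":0,"twist":0},{"dx":-0.4,"dy":0,"dz":0,"twist":0}]'
python3 - <<'E'
from h import *
s=camera("side")
go(.53,-.205,.239,np.pi/2)
for n in("red","yellow"):
    b=blobs(s,n,(255,130,460,380));print(n,b,[onz(s,q[1],.066).round(3) for q in b])
E
```

```text
t: 12.05
position: [0.5289, -0.0471, 0.2394]
orientation: [-0.0, 0.707, 0.707, -0.0]
force: [0.1, 0.6, 0.7]
width: 0.0257
finger_force: 0.2
t: 13.3
position: [0.529, -0.1471, 0.2394]
orientation: [-0.0, 0.707, 0.707, 0.0]
force: [0.6, 0.1, -0.6]
width: 0.0258
finger_force: 0.2
t 13.35 pos [ 0.5289 -0.149   0.2394] yaw 1.569 F [ 0.5 -1.4  0. ] w 0.0255
dx -0.224 dy 0.005 dz 0.002 twist -0.001
red [([268, 195, 18, 17, 254], array([276.4, 202.9]))] [array([0.481, 0.073, 0.066])]
yellow [([255, 146, 55, 31, 874], array([280.2, 160.4])), ([345, 273, 23, 22, 385], array([355.3, 283.4]))] [array([0.542, 0.19 , 0.066]), array([ 0.528, -0.172,  0.066])]
```

```bash
python3 -m creep '[{"dx":-0.04,"dy":0,"dz":0,"twist":0},{"dx":-0.08,"dy":0,"dz":0,"twist":0},{"dx":-0.12,"dy":0,"dz":0,"twist":0},{"dx":-0.16,"dy":0,"dz":0,"twist":0},{"dx":-0.2,"dy":0,"dz":0,"twist":0},{"dx":-0.23,"dy":0,"dz":0,"twist":0},{"dx":-0.23,"dy":0,"dz":0,"twist":0}]'
python3 - <<'E'
from h import *
s=camera("side")
go(.481,.106,.305,np.pi/2)
b=blobs(s,"yellow",(310,270,460,390));print(b,[onz(s,q[1],.012).round(3) for q in b])
cv2.imwrite("pics/s5.png",cv2.resize(s["img"][130:390,200:460,::-1],None,fx=2.3,fy=2.3,interpolation=cv2.INTER_CUBIC))
E
```

```text
t: 14.22
position: [0.529, -0.2049, 0.2394]
orientation: [0.0, 0.707, 0.707, -0.0]
force: [-1.0, -0.4, -0.8]
width: 0.0258
finger_force: 0.0
t 14.28 pos [ 0.529  -0.2041  0.2394] yaw 1.571 F [ 0.5  0.1 -0.1] w 0.0259
dx 1.241 dy -0.192 dz -0.262 twist 0.000
[([357, 309, 21, 21, 358], array([367.1, 318.8]))] [array([ 0.529, -0.22 ,  0.012])]
```

View pics/s5.png

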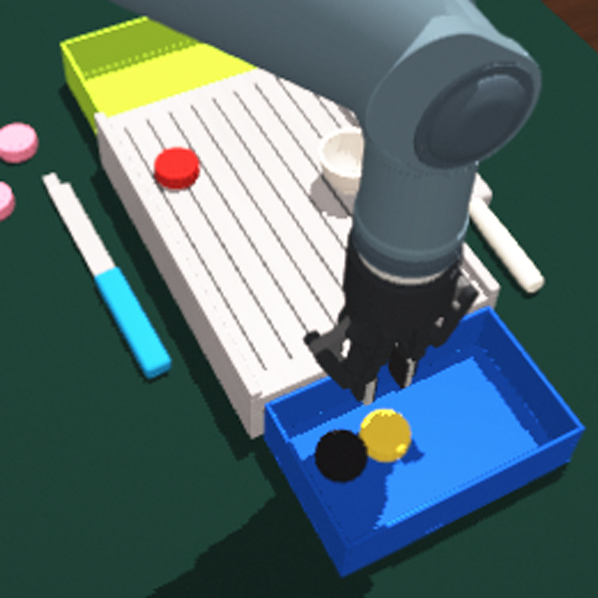

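Yellow is in too. Now go behind red at (0.481, 0.073).

```bash
python3 -m creep '[{"dx":0,"dy":-0.02,"dz":-0.15,"twist":0},{"dx":0,"dy":-0.05,"dz":-0.3,"twist":0},{"dx":0.2,"dy":-0.1,"dz":-0.3,"twist":0},{"dx":0.4,"dy":-0.192,"dz":-0.3,"twist":0},{"dx":0.6,"dy":-0.192,"dz":-0.3,"twist":0},{"dx":0.8,"dy":-0.192,"dz":-0.3,"twist":0},{"dx":1,"dy":-0.192,"dz":-0.3,"twist":0},{"dx":1,"dy":-0.192,"dz":-0.3,"twist":0},{"dx":1,"dy":-0.192,"dz":-0.3,"twist":0}]'
python3 -m creep '[{"dx":0.12,"dy":0,"dz":0,"twist":0},{"dx":0.25,"dy":0,"dz":0,"twist":0},{"dx":0.25,"dy":0,"dz":0,"twist":0},{"dx":0.25,"dy":0,"dz":0.1,"twist":0},{"dx":0.25,"dy":0,"dz":0.2,"twist":0},{"dx":0.25,"dy":0,"dz":0.3,"twist":0},{"dx":0.25,"dy":0,"dz":0.3,"twist":0},{"dx":0.25,"dy":0,"dz":0.3,"twist":0}]'
python3 - <<'E'
from h import *
s=camera("side")
go(.481,-.205,.239,np.pi/2)
b=blobs(s,"red",(255,130,460,280));print(b,[onz(s,q[1],.066).round(3) for q in b])
E
```

```text
t: 15.4
position: [0.4807, 0.0463, 0.3144]
orientation: [0.0, 0.706, 0.708, -0.0]
force: [0.1, -0.3, -0.1]
width: 0.0257
finger_force: 0.0
t: 16.4
position: [0.4815, 0.1075, 0.24]
orientation: [0.0, 0.708, 0.707, 0.0]
force: [-0.6, -0.1, 0.1]
width: 0.0256
finger_force: 0.0
t 16.45 pos [0.4816 0.1079 0.2404] yaw 1.57 F [-0.3  0.1  0.5] w 0.0257
dx -1.252 dy -0.002 dz 0.006 twist -0.000
[([268, 195, 18, 17, 264], array([276.5, 202.7]))] [array([0.481, 0.073, 0.066])]
```

```bash
python3 -m creep '[{"dx":-0.03,"dy":0,"dz":0.004,"twist":0},{"dx":-0.06,"dy":0,"dz":0.004,"twist":0},{"dx":-0.09,"dy":0,"dz":0.004,"twist":0},{"dx":-0.13,"dy":0,"dz":0.004,"twist":0},{"dx":-0.17,"dy":0,"dz":0.004,"twist":0},{"dx":-0.21,"dy":0,"dz":0.004,"twist":0},{"dx":-0.25,"dy":0,"dz":0.004,"twist":0},{"dx":-0.29,"dy":0,"dz":0.004,"twist":0},{"dx":-0.33,"dy":0,"dz":0.004,"twist":0},{"dx":-0.37,"dy":0,"dz":0.004,"twist":0}]'
python3 -m creep '[{"dx":-0.04,"dy":0,"dz":0,"twist":0},{"dx":-0.08,"dy":0,"dz":0,"twist":0},{"dx":-0.12,"dy":0,"dz":0,"twist":0},{"dx":-0.16,"dy":0,"dz":0,"twist":0},{"dx":-0.2,"dy":0,"dz":0,"twist":0},{"dx":-0.24,"dy":0,"dz":0,"twist":0},{"dx":-0.28,"dy":0,"dz":0,"twist":0},{"dx":-0.32,"dy":0,"dz":0,"twist":0},{"dx":-0.36,"dy":0,"dz":0,"twist":0},{"dx":-0.4,"dy":0,"dz":0,"twist":0}]'
python3 - <<'E'
from h import *
s=camera("side")
go(.481,-.205,.239,np.pi/2)
b=blobs(s,"red",(255,130,460,380));print(b,[onz(s,q[1],.066).round(3) for q in b])
E
```

```text
t: 17.7
position: [0.4809, 0.0154, 0.2384]
orientation: [-0.0, 0.707, 0.707, 0.0]
force: [-0.5, 1.1, 0.2]
width: 0.0256
finger_force: 0.1
t: 18.95
position: [0.481, -0.0846, 0.2384]
orientation: [-0.0, 0.707, 0.707, 0.0]
force: [0.1, 0.3, -0.6]
width: 0.0258
finger_force: 0.1
t 19.0 pos [ 0.4809 -0.0863  0.2383] yaw 1.569 F [-0.2 -0.7 -0.1] w 0.0257
dx -0.475 dy 0.001 dz -0.003 twist -0.001
[([306, 258, 21, 21, 356], array([316.2, 268.1]))] [array([ 0.48 , -0.11 ,  0.066])]
```

```bash
python3 -m creep '[{"dx":-0.04,"dy":0,"dz":0,"twist":0},{"dx":-0.08,"dy":0,"dz":0,"twist":0},{"dx":-0.12,"dy":0,"dz":0,"twist":0},{"dx":-0.16,"dy":0,"dz":0,"twist":0},{"dx":-0.2,"dy":0,"dz":0,"twist":0},{"dx":-0.24,"dy":0,"dz":0,"twist":0},{"dx":-0.28,"dy":0,"dz":0,"twist":0},{"dx":-0.32,"dy":0,"dz":0,"twist":0},{"dx":-0.36,"dy":0,"dz":0,"twist":0},{"dx":-0.4,"dy":0,"dz":0,"twist":0}]'
python3 -m creep '[{"dx":-0.03,"dy":0,"dz":0,"twist":0},{"dx":-0.06,"dy":0,"dz":0,"twist":0},{"dx":-0.08,"dy":0,"dz":0,"twist":0},{"dx":-0.08,"dy":0,"dz":0,"twist":0},{"dx":-0.08,"dy":0,"dz":-0.2,"twist":0},{"dx":-0.08,"dy":0,"dz":-0.4,"twist":0},{"dx":-0.08,"dy":0,"dz":-0.6,"twist":0},{"dx":-0.08,"dy":0,"dz":-0.6,"twist":0}]'
python3 - <<'E'
from h import *
s=camera("side")
for n in ("red","yellow"):
    b=blobs(s,n,(310,270,460,390));print(b,[onz(s,q[1],.02).round(3) for q in b])
cv2.imwrite("pics/s6.png",cv2.resize(s["img"][130:390,200:460,::-1],None,fx=2.3,fy=2.3,interpolation=cv2.INTER_CUBIC))
E
```

```text
t: 20.25
position: [0.481, -0.1846, 0.2384]
orientation: [-0.0, 0.707, 0.707, 0.0]
force: [0.3, -0.9, -0.2]
width: 0.0256
finger_force: 0.0
t: 21.25
position: [0.4832, -0.2035, 0.3934]
orientation: [0.005, 0.707, 0.708, 0.002]
force: [0.6, -0.8, -0.1]
width: 0.0256
finger_force: 0.0
[([327, 310, 17, 23, 285], array([335.2, 320.3]))] [array([ 0.473, -0.199,  0.02 ])]
[([357, 309, 21, 21, 358], array([366.9, 318.9]))] [array([ 0.526, -0.223,  0.02 ])]
```

View pics/s6.png

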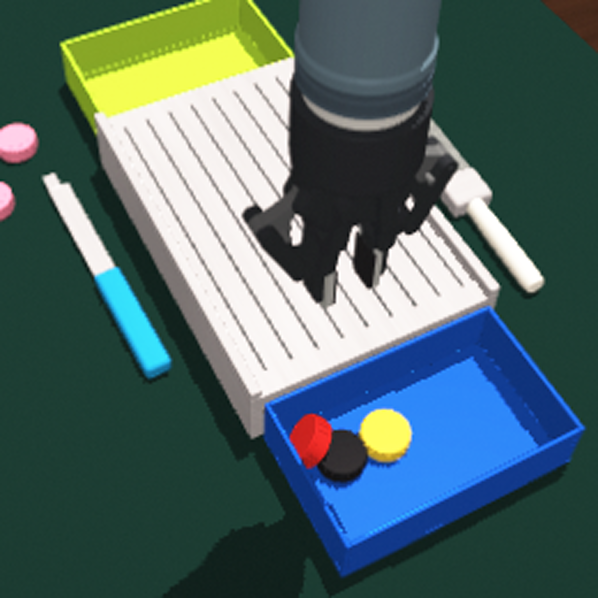

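All three caps are in the tray, with red leaning on black at crop (311,440). I'll triangulate to confirm the margins, with the arm moved aside.

```bash
python3 -m creep '[{"dx":0.3,"dy":0,"dz":0,"twist":0},{"dx":0.6,"dy":0,"dz":0,"twist":0},{"dx":0.9,"dy":0,"dz":0,"twist":0},{"dx":1,"dy":0,"dz":0,"twist":0},{"dx":1,"dy":0,"dz":0,"twist":0},{"dx":1,"dy":0,"dz":0,"twist":0}]'
python3 - <<'E'
from h import *
t,s=camera("top"),camera("side")
for n in("red","yellow","black"):
    a=blobs(t,n,(417,140,480,248));b=blobs(s,n,(312,270,460,390));print(n,a,b)
    if a and b:print(two(t,a[0][1],s,b[0][1]))
cv2.imwrite("pics/t7.png",t["img"][...,::-1])
E
```

```text
t: 22.05
position: [0.4802, 0.0458, 0.387]
orientation: [-0.001, 0.706, 0.708, -0.001]
force: [0.4, 0.7, -1.0]
width: 0.0256
finger_force: 0.0
red [([417, 220, 18, 17, 234], array([425.4, 228.4]))] [([327, 310, 17, 23, 284], array([335.2, 320.3]))]
(array([ 0.47113806, -0.20207274,  0.02616798]), np.float64(0.0006194956517156813))
yellow [([423, 194, 17, 18, 246], array([431.3, 202.5]))] [([357, 309, 21, 21, 358], array([366.9, 318.9]))]
(array([ 0.52921238, -0.21937603,  0.01109699]), np.float64(5.750296417711811e-06))
black [([425, 213, 15, 13, 122], array([432.8, 217.9]))] [([339, 317, 20, 22, 319], array([349.2, 328.2]))]
(array([ 0.49294907, -0.22156312,  0.01145205]), np.float64(0.004524481636157981))
```

View pics/t7.png

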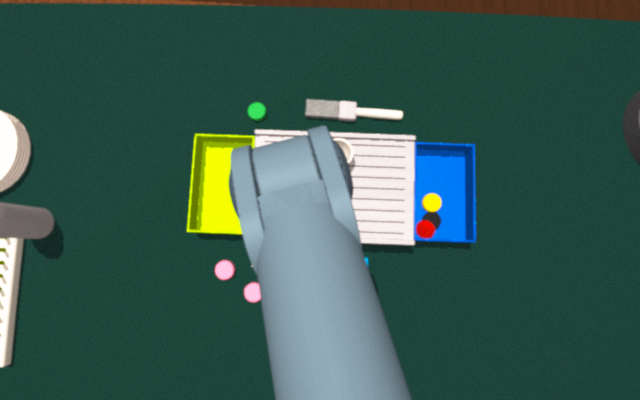

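The top view shows the caps in the tray at red (425,228), yellow (431,202) and black (433,218). All are within the limits and still, and the ramekin at (342,150), the brush and the visible end of the knife have not moved.

```bash
python3 -c "from station import *;print(close_job())"
```

```text
the job is handed in; nothing more can be done
None
```

All three caps were swept into the blue tray, the ramekin, brush and knife show no movement in the pictures, and the job was handed in at about 22 s; no verdict came back.

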